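# Shut the chest drawer, free the lid and hold it open

### The job

On the bench stands a small stepped wooden instrument chest: first push its open drawer fully home until it clicks in. Then, leaving the red release as it is for now, tug the lid up by its steel bar handle to learn whether it is caught; if it is, slide the red release to the left to free it and lift again. Raise the lid to about 40 degrees and finish while still holding it there with the gripper, because it falls shut by itself, and do not disturb the oil bottle, mug and pin vial standing around.

Things in the scene. Friction and masses are not known exactly. Their poses are not given: they have to be found in the camera images.
- chest: stepped wooden chest, fixed to the bench, 200 mm deep (x) x 200 mm wide (y) x 105 mm high; origin: centre of its underside; its x axis points from its front (the drawer side, facing the robot) to its back, y to its left, z up. The drawer part is 52 mm high; on its front 60 mm (x from -100 to -40 mm) it is an open ledge at z = 52 mm, behind which the lidded compartment rises to 105 mm. A catch hidden inside may or may not hold the lid; nothing outside shows which
- drawer (a joint): drawer under the ledge: 0 m = fully home, grows as it slides out along the chest's -x, up to 0.09. Slides with about 1.5 N of friction; over the last 13 mm a spring detent resists with a few N more, gives way about 6 mm before home and then holds it
- drawer_knob (a point): middle of the front face of the drawer's brass knob (20 mm in diameter, standing 20 mm out from the drawer's front face, 26 mm above the bench): push here along the chest's +x
- lid (a joint): top lid: angle in rad, 0 = shut, grows as its front edge rises, at most 1.2. If caught it still rises freely by about 0.02 rad, then stops hard; when free it opens with about 2 N at the handle and falls shut if let go
- lid_handle (a point): middle of the lid's round steel bar handle (10 mm thick, 80 mm long, along the chest's y, its axis 32 mm above the lid's top, clear all round between its two end posts): 110 mm in front of the hinge line and 38.5 mm above it with the lid shut; moves with the lid, the bar may turn between the fingers
- lid_hinge (a point): middle of the lid's hinge line, which runs along the chest's y at its top rear edge
- release (a joint): red release slide: 0 m = at rest as found, grows as it is slid along the chest's +y (to the chest's left, away from the chest's right side), 0.018 = end of its travel; about 2.5 N of friction plus about 2 N while it pushes the catch; stays where it is left. From about 0.009 on, the catch is free and stays free
- release_top (a point): centre of the top of the red upright thumb piece of the release (18 mm in x, 10 mm in y, standing 35 mm above the ledge); room for a finger on its right (-y) side to push it
- oil_bottle: loose amber oil bottle with a needle spout, 28 mm in diameter, 93 mm high; origin: centre of its underside
- mug: loose white mug, 83 x 115 x 86 mm; origin: centre of its underside
- pin_vial: loose pale plastic vial with a cap, 24 mm in diameter, 58 mm high; origin: centre of its underside

How it is judged:
By the outcome, as a careful person would: the job done as asked, in the order asked, and still so for the second after the job is handed in, while the arm keeps its last pose, push and grip.
It also fails if it takes over 64 s, if anything falls off the work surface, if the arm or the gripper's body presses on something with over 40 N, if the wrist force passes 120 N, or if a joint passes its speed limit or range.

### The arm

A 7-joint arm with a two-finger parallel gripper is mounted at the origin on a cart in front of the work surface, level with it; the furniture and walls round the work are solid. World frame = base frame: x ahead of the robot, y to its left, z up, the work surface at z = 0. Lengths are in m, angles in rad, forces in N, time in s.
With the tool pointing down it reaches from about 0.425 to 0.875 m from the base axis. Payload 8.4 kg.
Tool frame: the origin (TCP) lies between the finger pads; the fingertips stand 11 mm ahead of it and the grasp point (between the pads) lies 8 mm behind it (manip.nose_length is the distance from the TCP to the fingertips, in m); z points along the fingers, y is the line along which they close (so a half turn about z gives the same grasp; the last joint's range is limited). The gripper opens to 85 mm and grips with 20 to 120 N. Pads are 22 mm wide; open, the fingers measure 114 mm over their backs; the gripper's body (76 mm by 85 mm) begins 54 mm behind the grasp point. The pads swing forward as they close: fully open they stand 13 mm farther back than shut.
Start: joints at [-1.388, 0.333, 0.04, 1.465, -0.013, 1.343, -0.059], TCP at [0.181, 0.624, 0.242] pointing down, gripper open.
Joint ranges: [-2.58, 2.58], [-0.38, 2.09], [-1.3, 1.39], [0.25, 2.4], [-1.5, 4.64], [0.08, 2.09], [-2.65, 2.65]. Speed limits (rad/s): [2.22, 2.22, 2.79, 2.79, 3.14, 3.14, 3.14].

### API

Orientations are given as [roll, pitch, yaw] about the fixed x, y, z axes, in that order (R = Rz(yaw) Ry(pitch) Rx(roll)).
In Python, from plant import manip, viewer, ticket gives the robot as it stands.
- The arm moves only by the shell command python3 -m crank 'ROWS' [OPENING] [FORCE]. ROWS is JSON, a list of rows, each an object of numbers: "tx", "ty", "tz": the shift along the tool's x, y, z in units of 60 mm (1.0 is 60 mm); "rx", "ry", "rz": the turn, a rotation vector about the tool's x, y, z in units of 8 degrees (1.0 is 8 degrees). In form: [{"tx": .., "ty": .., "tz": .., "rx": .., "ry": .., "rz": ..}, ...]. A call has 1 to 12 rows; each row shifts and turns the commanded pose from where the row before left it, along the tool's axes as they then stand; what a row does not reach is not made up. A row lasts 1/8 s, in which the tool goes at most 62.5 mm and 10.7 degrees, less where a joint would pass 70% of its speed; a pose out of reach is approached as far as the arm can. A call is refused whole if a number of a shift passes 1 or a number of a turn 1, either way. A call with a gripper value outside its range is refused whole. OPENING is the opening in per cent of the stroke, from 0 (shut) to 100 (fully open), set as the call begins (- or left out, the last holds). The fingers move at their own pace and stop on an object; FORCE is the grip in N (left out, the last holds). Time passes only in rows, so rows that do not move let the fingers close. It gives the time, the measured TCP pose, the force, the opening and the grip force at its end, in the units of the state.
- manip.sense(): the state, without advancing time (a new reading comes with each control period).
- viewer.capture(name): name is "side" or "top" or "wrist"; returns the picture (480x640x3 uint8, red, green, blue); there is no depth.
- viewer.camera_info(name): a dict with "vfov" (degrees; the focal length in pixels is half the picture's height over the tangent of half this angle, whatever the lens; pixels are square), "cx", "cy" (the principal point, pixels), "distortion" ([k1, k2, p1, p2, k3] as OpenCV has them; the pictures are not rectified), "R" (3x3) and "t" (3): a world point X has camera coordinates R X + t. Camera axes: x right, y down, z forward; pixel columns grow to the right and rows downward; lengths in m; the calibration is good to about 2 mm. A picture is of the moment at which its call begins: read the wrist's pose just before it. camera_info takes no time and is no camera call; for the wrist camera it gives the pose at the moment of the call.
- ticket.finish_job(): hands the job in; it is judged then, once.
Trained networks look in the newest picture that a camera, given by its name, has taken for a name from the list of things; names that differ only in an ending like _2 or _b are one class to them, and where a whole thing is asked for, a point or a joint stands for the part that bears it (a point fixed in the world has none). Each returns a list of dicts, best first, with "score" (0 to 1); they miss things now and then, are a little off and sometimes report something else, mostly with a low value. They report only what shows in the picture. A call takes as long as a camera call.
- viewer.outline_of(camera, label): "pixels" (480x640 bool, what is visible of it) and "uv" ([column, row] in pixels, amid what is visible of it).
The state is a dict: "time": time; "qpos": joint angles; "joint_vel": joint speeds; "joint_efforts": joint torques, N m; "tool_pos": TCP position; "tool_rot": TCP orientation; "wrist_force": force on the tool from outside, world axes, zero at the start; "ft_torque": the same for the moment, N m; "finger_gap": opening from 0.0 (shut) to 1.0 (fully open); "grasp_force": force on a finger pad.
Only numpy, scipy, OpenCV 4.12 (cv2) and the standard library are available. Lean on these libraries where they do the work, as an engineer would, in place of code of your own. Each camera call takes 0.05 s, during which the arm holds its last target. There are 200 camera calls.

## Working session

There is one attempt and no reset: what is moved stays moved. The work goes in short steps, Python scripts to look and compute and a shell command to move; the robot and the scene stay as the last step left them, time stands still between calls to the robot, and variables do not carry over. Pictures are saved under pics/ and viewed, at most 10 in all, crops included, and the job is handed in when it is done.

```bash
ls; mkdir -p pics; cat > h.py <<'E'
import numpy as np, cv2
from plant import manip, viewer, ticket
def cam(n):
    c=viewer.camera_info(n); f=240/np.tan(np.radians(c["vfov"])/2)
    K=np.array([[f,0,c["cx"]],[0,f,c["cy"]],[0,0,1]]); return K,np.array(c["distortion"],float),np.array(c["R"]),np.array(c["t"])
def ray(c,uv):
    K,d,R,t=c; p=cv2.undistortPoints(np.array([[uv]],float),K,d)[0,0]
    return -R.T@t, R.T@np.array([p[0],p[1],1])
def onz(c,uv,z):
    o,v=ray(c,uv); return o+v*(z-o[2])/v[2]
def proj(c,X):
    K,d,R,t=c; return cv2.projectPoints(np.array(X,float).reshape(-1,3),cv2.Rodrigues(R)[0],t,K,d)[0][:,0]
E
python3 - <<'E'
from h import *
s=manip.sense(); print({k:np.round(v,3) for k,v in s.items()})
for n in("side","top"):
    im=viewer.capture(n); cv2.imwrite(f"pics/{n}0.png",im[:,:,::-1])
    c=cam(n); print(n,"cam at",-c[2].T@c[3])
    for l in("chest","drawer_knob","lid_handle","release_top","oil_bottle","mug","pin_vial"):
        r=viewer.outline_of(n,l)
        for q in r[:2]:
            ys,xs=np.nonzero(q["pixels"]); print(n,l,round(q["score"],2),np.round(q["uv"]),xs.min(),xs.max(),ys.min(),ys.max())
E
```

```text
pics
{'time': np.float64(0.0), 'qpos': array([-1.388,  0.334,  0.04 ,  1.466, -0.013,  1.343, -0.059]), 'joint_vel': array([-0.   , -0.001, -0.001,  0.   ,  0.   , -0.001, -0.   ]), 'joint_efforts': array([ 1.0000e-03, -6.5857e+01,  1.3660e+00, -4.0555e+01,  1.7000e-02,
        1.3000e-02, -0.0000e+00]), 'tool_pos': array([0.181, 0.624, 0.241]), 'tool_rot': array([-3.14,  0.  ,  2.86]), 'wrist_force': array([0.454, 0.121, 0.375]), 'ft_torque': array([ 0.018, -0.046, -0.005]), 'grasp_force': np.float64(0.0), 'finger_gap': np.float64(0.999)}
side cam at [0.56193479 0.95450015 0.51949344]
side chest 0.94 [300. 273.] 245 354 230 309
side drawer_knob 0.98 [340. 279.] 330 354 256 302
side lid_handle 0.76 [277. 256.] 247 314 229 276
side oil_bottle 0.84 [364. 347.] 359 373 327 361
side mug 0.66 [402. 383.] 359 431 347 416
top cam at [0.46376145 0.00898075 1.42681081]
top chest 0.71 [338. 222.] 293 375 175 272
top drawer_knob 0.71 [343. 263.] 311 371 251 272
top lid_handle 0.8 [335. 206.] 294 374 176 237
top lid_handle 0.53 [335. 223.] 294 375 175 272
top release_top 0.39 [354. 242.] 348 359 238 245
top oil_bottle 0.48 [240. 276.] 236 246 270 278
top mug 0.79 [191. 290.] 178 210 266 306
```

```bash
python3 - <<'E'
import cv2,numpy as np
a=cv2.imread("pics/side0.png")[200:440,220:480]; b=cv2.imread("pics/top0.png")[150:330,160:400]
a=cv2.resize(a,(400,369)); b=cv2.resize(b,None,fx=2.2,fy=2.2) if 0 else cv2.resize(b,(400,300))
o=np.zeros((369,800,3),np.uint8);o[:,:400]=a;o[:300,400:]=b
cv2.imwrite("pics/v1.png",o)
E
```

```text
(no output)
```

View pics/v1.png

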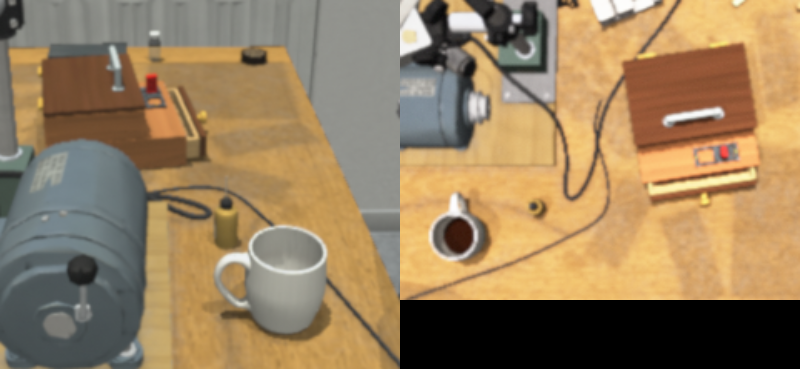

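The side picture shows the chest with its knob at about (352,275), the red release in front of the lid, the bottle and mug nearer the camera, and the vial at (320,229) behind the chest. The top picture shows the lid, handle and red thumb piece, with the chest turned by a few degrees. Next I fit the chest pose.

```bash
python3 - <<'E'
from h import *
top=viewer.capture("top"); m=viewer.outline_of("top","lid_handle")[0]["pixels"]
c=cam("top"); cs=cam("side")
cnt=max(cv2.findContours(m.astype(np.uint8),0,1)[0],key=cv2.contourArea)[:,0]
P=np.array([onz(c,p,0.105)[:2] for p in cnt],np.float32)
r=cv2.minAreaRect(P); print("lid rect",r, "box",cv2.boxPoints(r).round(3).tolist())
def red(im,box):
    h=cv2.cvtColor(im,cv2.COLOR_RGB2HSV); k=((h[...,0]<6)|(h[...,0]>174))&(h[...,1]>190)&(h[...,2]>110)
    q=np.zeros_like(k);q[box]=k[box]; ys,xs=np.nonzero(q); return xs,ys
for n,im,b in(("top",top,np.s_[225:255,335:370]),("side",viewer.capture("side"),np.s_[235:275,300:335])):
    xs,ys=red(im,b); print(n,len(xs),xs.mean(),ys.mean(),xs.min(),xs.max(),ys.min(),ys.max())
    print(" at z=.087",onz(cam(n),(xs.mean(),ys.mean()),.087).round(3))
    if n=="side": print(" top edge",onz(cam(n),(xs.mean(),ys.min()+1),.087).round(3))
# knob ray side, top
print("knob side",onz(cs,(352,275.),.026).round(3),"top",onz(c,(343,270.),.026).round(3))
for l in("oil_bottle","mug","pin_vial"):
  for n in("top","side"):
    for q in viewer.outline_of(n,l)[:1]:
        ys,xs=np.nonzero(q["pixels"]); print(l,n,round(q["score"],2),onz(cam(n),(xs.mean(),ys.max() if n=="side" else ys.mean()),0. if n=="side" else .06).round(3))
print("vial guess side", onz(cs,(320,238.),0).round(3))
cv2.imwrite("pics/t1.png",cv2.resize(top[160:300,270:400],(780,840//1*1))[:600,:,::-1])
# fit silhouette centre handle in top: bright pixels in lid
g=top.min(axis=2); k=(g>150)&m; ys,xs=np.nonzero(k); print("handle",len(xs),onz(c,(xs.mean(),ys.mean()),.13).round(3), xs.min(),xs.max(),ys.min(),ys.max())
E
```

```text
lid rect ((0.6718955039978027, -0.008362457156181335), (0.1445576697587967, 0.2043590247631073), 9.181365013122559) box [[0.5839999914169312, 0.08100000023841858], [0.6169999837875366, -0.12099999934434891], [0.7599999904632568, -0.09799999743700027], [0.7269999980926514, 0.10400000214576721]]
top 1 354.0 243.0 354 354 243 243
 at z=.087 [ 0.573 -0.066  0.087]
side 26 317.6923076923077 252.03846153846155 316 320 249 258
 at z=.087 [ 0.58  -0.044  0.087]
 top edge [ 0.581 -0.056  0.087]
knob side [ 0.498 -0.043  0.026] top [ 0.501 -0.038  0.026]
oil_bottle top 0.58 [0.487 0.245 0.06 ]
oil_bottle side 0.84 [0.488 0.262 0.   ]
mug top 0.9 [0.443 0.375 0.06 ]
mug side 0.96 [0.444 0.403 0.   ]
pin_vial side 0.74 [0.522 0.043 0.   ]
vial guess side [ 0.579 -0.354  0.   ]
handle 163 [ 0.634 -0.014  0.13 ] 318 353 214 225
```

View pics/t1.png

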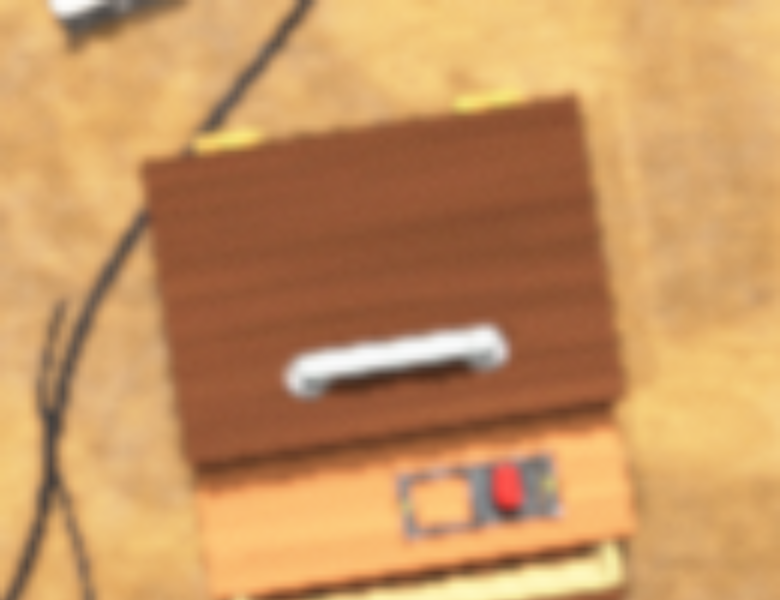

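The lid's edges give a yaw of about 9°, origin about (0.643, -0.0125). The red thumb is at pixel (354.5, 241). I still need the vial.

```bash
python3 - <<'E'
from h import *
t=viewer.capture("top"); viewer.capture("side")
for n in("top","side"):
    for q in viewer.outline_of(n,"pin_vial")[:3]:
        ys,xs=np.nonzero(q["pixels"]); print(n,round(q["score"],2),q["uv"],xs.min(),xs.max(),ys.min(),ys.max(),onz(cam(n),(xs.mean(),ys.max()-1),0).round(3))
c=cam("top")
o=np.array([.643,-.0125,0]);y=.158;R=np.array([[np.cos(y),-np.sin(y),0],[np.sin(y),np.cos(y),0],[0,0,1]])
pts={"handle":[-.01,0,.137],"rel":[-.07,-.044,.087],"knob":[-.147,0,.026],"hinge":[.1,0,.0985],"fl":[-.04,.1,.105],"fr":[-.04,-.1,.105]}
for n in("top","side"):
  for k,v in pts.items(): print(n,k,(o+R@v).round(3),proj(cam(n),o+R@v).round(1)[0])
print(onz(c,(354.5,241),.087))
t=t.copy()
for v in pts.values():
    p=proj(c,o+R@v)[0]; cv2.circle(t,tuple(int(round(a)) for a in p),1,(0,255,0),-1)
cv2.imwrite("pics/t2.png",t[:,:,::-1])
E
```

```text
top 0.55 [454.2, 244.5] 448 458 241 248 [ 0.571 -0.357  0.   ]
side 0.57 [321.8, 229.0] 318 324 221 239 [ 0.576 -0.354  0.   ]
top handle [ 0.633 -0.014  0.137] [335.6 218.7]
top rel [ 0.581 -0.067  0.087] [354.5 240.3]
top knob [ 0.498 -0.036  0.026] [342.1 271.2]
top hinge [0.742 0.003 0.098] [329.2 181. ]
top fl [0.588 0.08  0.105] [300.3 236.7]
top fr [ 0.619 -0.118  0.105] [373.7 225.7]
side handle [ 0.633 -0.014  0.137] [294.2 237.3]
side rel [ 0.581 -0.067  0.087] [317.7 248.3]
side knob [ 0.498 -0.036  0.026] [352.2 276.4]
side hinge [0.742 0.003 0.098] [247.  256.1]
side fl [0.588 0.08  0.105] [313.4 267.6]
side fr [ 0.619 -0.118  0.105] [302.6 234. ]
[ 0.57893243 -0.06699551  0.087     ]
```

View pics/t2.png

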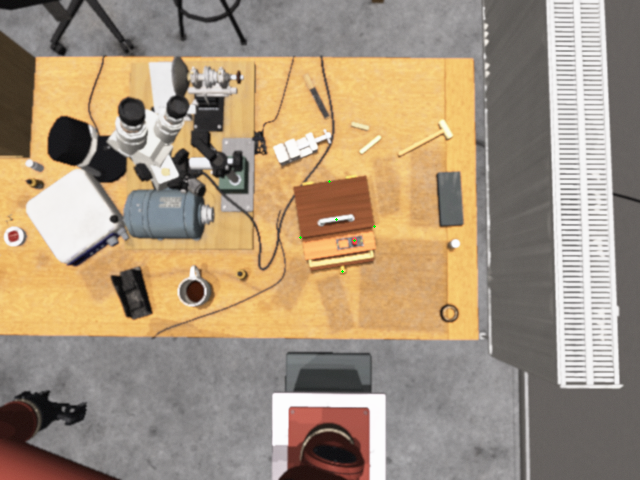

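Projections match the picture; the vial is at (0.57,-0.357), well clear. Now moving: first turn the tool so it closes along chest x, fingers shut.

```bash
python3 -m crank '[{"rz":1},{"rz":1},{"rz":1},{"rz":1},{"rz":1},{"rz":1},{"rz":1},{"rz":1},{"rz":0.1}]' 0 40
python3 -m crank '[{"tx":-0.58,"ty":0.41},{"tx":-0.58,"ty":0.41},{"tx":-0.58,"ty":0.41},{"tx":-0.58,"ty":0.41},{"tx":-0.58,"ty":0.41},{"tx":-0.58,"ty":0.41},{"tx":-0.58,"ty":0.41},{"tx":-0.58,"ty":0.41},{}]'
cat >> h.py <<'E'
O=np.array([.643,-.0125,0]);_y=.158;RC=np.array([[np.cos(_y),-np.sin(_y),0],[np.sin(_y),np.cos(_y),0],[0,0,1]])
from scipy.spatial.transform import Rotation as Ro
def go(p):  # rows needed (60mm units, tool axes) to put TCP at chest point p
    s=manip.sense(); T=Ro.from_euler("xyz",s["tool_rot"]).as_matrix(); w=O+RC@np.array(p)
    print("to",p,w.round(3),"tool units",(T.T@(w-s["tool_pos"])/.06).round(2))
def st():
    s=manip.sense(); print("t",round(s["time"],2),"chest",(RC.T@(s["tool_pos"]-O)).round(4),"rot",s["tool_rot"].round(3),"F",s["wrist_force"].round(1),"gap",round(s["finger_gap"],3),"gf",round(float(s["grasp_force"]),1))
E
python3 -c "
from h import *
st();go([-.185,0,.22]);go([-.185,0,.027])"
```

```text
t 1.45 chest [-0.3563  0.7016  0.2423] rot [-3.142 -0.     2.86 ] F [-0.1  0.2  1.1] gap 1.0 gf 0.0
to [-0.185, 0, 0.22] [ 0.46  -0.042  0.22 ] tool units [-7.56 -9.37  0.37]
to [-0.185, 0, 0.027] [ 0.46  -0.042  0.027] tool units [-7.56 -9.37  3.59]$[0]: bad value
$[0]: bad value
```

```bash
python3 -m crank '[{"tx":0,"ty":0,"tz":0,"rx":0,"ry":0,"rz":1},{"tx":0,"ty":0,"tz":0,"rx":0,"ry":0,"rz":1},{"tx":0,"ty":0,"tz":0,"rx":0,"ry":0,"rz":1},{"tx":0,"ty":0,"tz":0,"rx":0,"ry":0,"rz":1},{"tx":0,"ty":0,"tz":0,"rx":0,"ry":0,"rz":1},{"tx":0,"ty":0,"tz":0,"rx":0,"ry":0,"rz":1},{"tx":0,"ty":0,"tz":0,"rx":0,"ry":0,"rz":1},{"tx":0,"ty":0,"tz":0,"rx":0,"ry":0,"rz":1},{"tx":0,"ty":0,"tz":0,"rx":0,"ry":0,"rz":0.1}]' 0 40; python3 -c "
from h import *
st();go([-.185,0,.22])"
```

```text
time: 2.58
tool_pos: [0.1807, 0.6243, 0.2423]
tool_rot: [3.142, 0.0, 1.729]
wrist_force: [0.7, 1.0, -0.4]
finger_gap: -0.003
grasp_force: 0.0
t 2.58 chest [-0.3564  0.7016  0.2423] rot [3.142 0.    1.729] F [ 0.7  1.  -0.4] gap -0.003 gf 0.0
to [-0.185, 0, 0.22] [ 0.46  -0.042  0.22 ] tool units [-11.69   2.85   0.37]
```

```bash
python3 -m crank '[{"tx":-0.58,"ty":0.41,"tz":0,"rx":0,"ry":0,"rz":0},{"tx":-0.58,"ty":0.41,"tz":0,"rx":0,"ry":0,"rz":0},{"tx":-0.58,"ty":0.41,"tz":0,"rx":0,"ry":0,"rz":0},{"tx":-0.58,"ty":0.41,"tz":0,"rx":0,"ry":0,"rz":0},{"tx":-0.58,"ty":0.41,"tz":0,"rx":0,"ry":0,"rz":0},{"tx":-0.58,"ty":0.41,"tz":0,"rx":0,"ry":0,"rz":0},{"tx":-0.58,"ty":0.41,"tz":0,"rx":0,"ry":0,"rz":0},{"tx":-0.58,"ty":0.41,"tz":0,"rx":0,"ry":0,"rz":0}]' 
python3 -m crank '[{"tx":-0.7,"ty":-0.04,"tz":0,"rx":0,"ry":0,"rz":0},{"tx":-0.7,"ty":-0.04,"tz":0,"rx":0,"ry":0,"rz":0},{"tx":-0.7,"ty":-0.04,"tz":0,"rx":0,"ry":0,"rz":0},{"tx":-0.7,"ty":-0.04,"tz":0,"rx":0,"ry":0,"rz":0},{"tx":-0.7,"ty":-0.04,"tz":0,"rx":0,"ry":0,"rz":0},{"tx":-0.7,"ty":-0.04,"tz":0,"rx":0,"ry":0,"rz":0},{"tx":-0.7,"ty":-0.04,"tz":0,"rx":0,"ry":0,"rz":0},{"tx":-0.7,"ty":-0.04,"tz":0,"rx":0,"ry":0,"rz":0},{"tx":-0.7,"ty":-0.04,"tz":0,"rx":0,"ry":0,"rz":0},{"tx":-0.7,"ty":-0.04,"tz":0,"rx":0,"ry":0,"rz":0},{"tx":0,"ty":0,"tz":0,"rx":0,"ry":0,"rz":0}]' 
python3 - <<'E'
from h import *
st();go([-.185,0,.027])
im=viewer.capture("wrist"); c=cam("wrist"); im=im.copy()
for v in ([-.01,0,.137],[-.07,-.044,.087],[-.147,0,.026],[-.04,.1,.105],[-.04,-.1,.105]):
    p=proj(c,O+RC@v)[0]; print(v,p.round(0))
    if abs(p).max()<2000: cv2.circle(im,tuple(int(round(a)) for a in p),3,(0,255,0),-1)
cv2.imwrite("pics/w1.png",im[:,:,::-1])
E
```

```text
time: 3.58
tool_pos: [0.4198, 0.3793, 0.2425]
tool_rot: [3.141, -0.0, 1.732]
wrist_force: [0.5, 0.4, 0.5]
finger_gap: 0.001
grasp_force: 0.0
time: 4.95
tool_pos: [0.4613, -0.0415, 0.2427]
tool_rot: [3.141, -0.0, 1.726]
wrist_force: [0.3, 1.0, 0.2]
finger_gap: 0.003
grasp_force: 0.0
t 4.95 chest [-0.184  -0.      0.2427] rot [ 3.141 -0.     1.726] F [0.3 1.  0.2] gap 0.003 gf 0.0
to [-0.185, 0, 0.027] [ 0.46  -0.042  0.027] tool units [ 0.   -0.02  3.59]
[-0.01, 0, 0.137] [584. 249.]
[-0.07, -0.044, 0.087] [460. 281.]
[-0.147, 0, 0.026] [360. 212.]
[-0.04, 0.1, 0.105] [538.  91.]
[-0.04, -0.1, 0.105] [497. 353.]
```

View pics/w1.png

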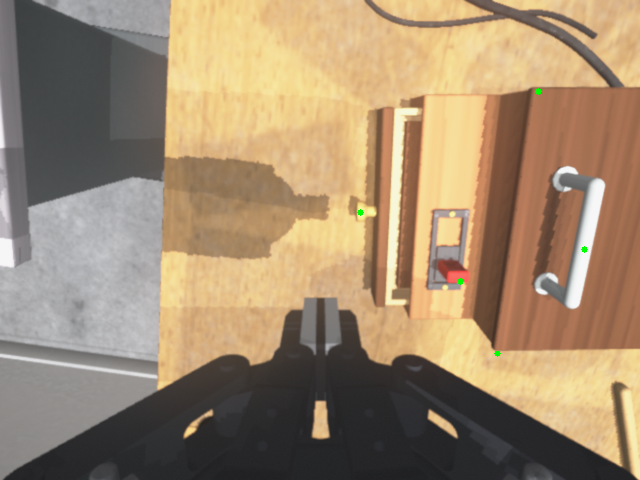

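The wrist view shows the knob at (362,212), as predicted, the red thumb top at about (453,270), and the handle middle at about (592,242). So the release and handle sit a few mm further left than I modelled. Lowering in front of the knob and pushing.

```bash
python3 -m crank '[{"tx":0,"ty":0,"tz":0.7,"rx":0,"ry":0,"rz":0},{"tx":0,"ty":0,"tz":0.7,"rx":0,"ry":0,"rz":0},{"tx":0,"ty":0,"tz":0.7,"rx":0,"ry":0,"rz":0},{"tx":0,"ty":0,"tz":0.7,"rx":0,"ry":0,"rz":0},{"tx":0,"ty":0,"tz":0.7,"rx":0,"ry":0,"rz":0},{"tx":0,"ty":0,"tz":0.05,"rx":0,"ry":0,"rz":0}]' 
python3 -m crank '[{"tx":0,"ty":0.15,"tz":0,"rx":0,"ry":0,"rz":0},{"tx":0,"ty":0.15,"tz":0,"rx":0,"ry":0,"rz":0},{"tx":0,"ty":0.1,"tz":0,"rx":0,"ry":0,"rz":0},{"tx":0,"ty":0.1,"tz":0,"rx":0,"ry":0,"rz":0},{"tx":0,"ty":0.05,"tz":0,"rx":0,"ry":0,"rz":0}]' 
python3 -c "
from h import *
st()"
```

```text
time: 5.75
tool_pos: [0.4591, -0.0376, 0.0271]
tool_rot: [-3.136, 0.001, 1.731]
wrist_force: [-0.4, 0.1, 0.8]
finger_gap: -0.005
grasp_force: 0.0
time: 6.38
tool_pos: [0.4944, -0.0329, 0.0296]
tool_rot: [3.141, -0.0, 1.729]
wrist_force: [-2.4, 0.5, 1.6]
finger_gap: -0.001
grasp_force: 0.9
t 6.38 chest [-0.15    0.0032  0.0296] rot [ 3.141 -0.     1.729] F [-2.4  0.5  1.6] gap -0.001 gf 0.9
```

```bash
python3 -m crank '[{"tx":0,"ty":0.07,"tz":0.02,"rx":0,"ry":0,"rz":0},{"tx":0,"ty":0.07,"tz":0.02,"rx":0,"ry":0,"rz":0},{"tx":0,"ty":0.05,"tz":0,"rx":0,"ry":0,"rz":0}]' |grep -E "pos|force"
python3 -m crank '[{"tx":0,"ty":0.05,"tz":0,"rx":0,"ry":0,"rz":0},{"tx":0,"ty":0.05,"tz":0,"rx":0,"ry":0,"rz":0}]' |grep -E "pos|force"
python3 -c "
from h import *
st()"
```

```text
tool_pos: [0.5045, -0.0314, 0.0266]
wrist_force: [-3.9, -0.6, 3.0]
grasp_force: 2.2
tool_pos: [0.5109, -0.0303, 0.0267]
wrist_force: [-9.9, -2.2, 2.7]
grasp_force: 5.3
t 7.0 chest [-0.1332  0.0032  0.0267] rot [-3.141  0.     1.729] F [-9.9 -2.2  2.7] gap 0.001 gf 5.3
```

```bash
for i in 1 2; do python3 -m crank '[{"tx":0,"ty":0.05,"tz":0,"rx":0,"ry":0,"rz":0},{"tx":0,"ty":0,"tz":0,"rx":0,"ry":0,"rz":0}]' |grep -E "pos|force"; done
python3 -c "
from h import *
st()"
```

```text
tool_pos: [0.5111, -0.0303, 0.0264]
wrist_force: [-15.9, -1.4, 14.4]
grasp_force: 8.9
tool_pos: [0.5114, -0.0302, 0.026]
wrist_force: [-27.5, -2.7, 24.7]
grasp_force: 15.8
t 7.5 chest [-0.1327  0.0032  0.026 ] rot [-3.130e+00 -3.000e-03  1.727e+00] F [-27.5  -2.7  24.7] gap -0.002 gf 15.8
```

```bash
python3 -m crank '[{"tx":0,"ty":-0.2,"tz":0,"rx":0,"ry":0,"rz":0},{"tx":0,"ty":-0.4,"tz":0,"rx":0,"ry":0,"rz":0},{"tx":0,"ty":-0.4,"tz":0,"rx":0,"ry":0,"rz":0},{"tx":0,"ty":0,"tz":-0.8,"rx":0,"ry":0,"rz":0},{"tx":0,"ty":0,"tz":-0.8,"rx":0,"ry":0,"rz":0},{"tx":0,"ty":0,"tz":-0.8,"rx":0,"ry":0,"rz":0},{"tx":0,"ty":0,"tz":-0.8,"rx":0,"ry":0,"rz":0},{"tx":0,"ty":0,"tz":0,"rx":0,"ry":0,"rz":0}]'
python3 - <<'E'
from h import *
st()
im=viewer.capture("wrist"); c=cam("wrist"); im=im.copy()
for l in ("drawer_knob","release_top","lid_handle"):
    for q in viewer.outline_of("wrist",l)[:2]:
        ys,xs=np.nonzero(q["pixels"]); print(l,round(q["score"],2),q["uv"],xs.min(),xs.max(),ys.min(),ys.max())
for v in ([-.01,0,.137],[-.07,-.044,.087],[-.12,0,.026],[-.04,.1,.105],[-.04,-.1,.105],[-.1,.1,.052],[-.1,-.1,.052]):
    p=proj(c,O+RC@v)[0]; print(v,p.round(0))
    if abs(p).max()<2000: cv2.circle(im,tuple(int(round(a)) for a in p),2,(0,255,0),-1)
cv2.imwrite("pics/w2.png",im[:,:,::-1])
E
```

```text
time: 8.5
tool_pos: [0.4603, -0.0384, 0.2226]
tool_rot: [3.134, -0.002, 1.729]
wrist_force: [0.5, -0.2, -0.5]
finger_gap: 0.002
grasp_force: 0.0
t 8.5 chest [-0.1845  0.0031  0.2226] rot [ 3.134e+00 -2.000e-03  1.729e+00] F [ 0.5 -0.2 -0.5] gap 0.002 gf 0.0
drawer_knob 0.69 [414.3, 218.6] 391 427 111 317
release_top 0.63 [456.7, 279.0] 438 477 255 297
lid_handle 0.82 [578.7, 241.2] 501 639 91 368
[-0.01, 0, 0.137] [609. 263.]
[-0.07, -0.044, 0.087] [472. 294.]
[-0.12, 0, 0.026] [395. 219.]
[-0.04, 0.1, 0.105] [559.  91.]
[-0.04, -0.1, 0.105] [510. 370.]
[-0.1, 0.1, 0.052] [436.  97.]
[-0.1, -0.1, 0.052] [416. 335.]
```

View pics/w2.png

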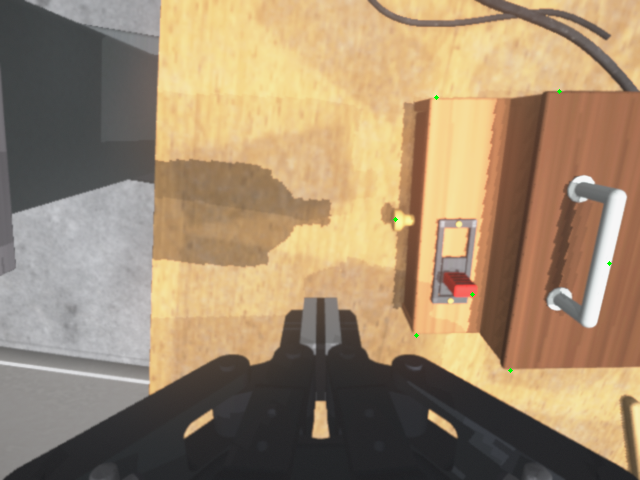

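The drawer is fully home: no cream gap shows and the knob is at (397,219), where the home position predicts it. Next, over the bar handle with the fingers half open.

```bash
python3 -m crank '[{"tx":0,"ty":0.72,"tz":0,"rx":0,"ry":0,"rz":0},{"tx":0,"ty":0.72,"tz":0,"rx":0,"ry":0,"rz":0},{"tx":0,"ty":0.72,"tz":0,"rx":0,"ry":0,"rz":0},{"tx":0,"ty":0.72,"tz":0,"rx":0,"ry":0,"rz":0},{"tx":0,"ty":0,"tz":0,"rx":0,"ry":0,"rz":0}]' 60
python3 - <<'E'
from h import *
st(); go([-.012,.002,.129])
im=viewer.capture("wrist"); c=cam("wrist"); im=im.copy()
for v in ([-.01,0,.137],[-.01,.04,.137],[-.01,-.04,.137],[-.07,-.044,.087]):
    p=proj(c,O+RC@v)[0]; print(v,p.round(0))
    if abs(p).max()<2000: cv2.circle(im,tuple(int(round(a)) for a in p),2,(0,255,0),-1)
cv2.imwrite("pics/w3.png",im[:,:,::-1])
E
```

```text
time: 9.32
tool_pos: [0.6297, -0.0108, 0.2156]
tool_rot: [-3.137, 0.004, 1.73]
wrist_force: [-0.9, -0.7, 0.8]
finger_gap: 0.604
grasp_force: 0.0
t 9.32 chest [-0.0128  0.0037  0.2156] rot [-3.137  0.004  1.73 ] F [-0.9 -0.7  0.8] gap 0.604 gf 0.0
to [-0.012, 0.002, 0.129] [ 0.631 -0.012  0.129] tool units [-0.02  0.02  1.44]
[-0.01, 0, 0.137] [330. 265.]
[-0.01, 0.04, 0.137] [330. 198.]
[-0.01, -0.04, 0.137] [329. 324.]
[-0.07, -0.044, 0.087] [249. 296.]
```

View pics/w3.png

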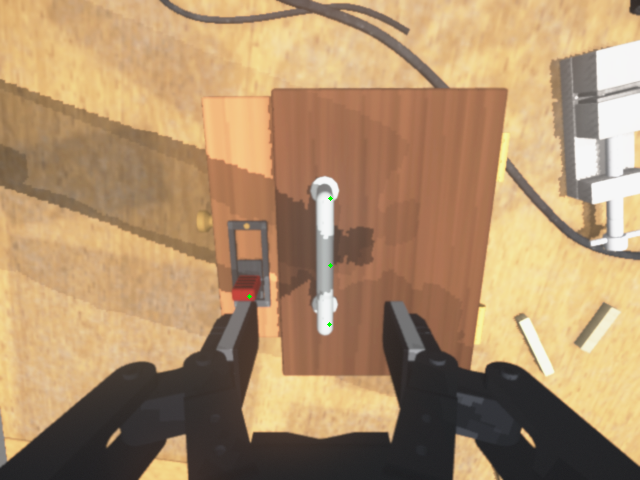

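The bar is at column 325 between the finger pads and the TCP is well centred on it; the red thumb top is at (247,287). Lowering, gripping, tugging gently.

```bash
python3 -m crank '[{"tx":0,"ty":0,"tz":0.5,"rx":0,"ry":0,"rz":0},{"tx":0,"ty":0,"tz":0.5,"rx":0,"ry":0,"rz":0},{"tx":0,"ty":0,"tz":0.44,"rx":0,"ry":0,"rz":0},{"tx":0,"ty":0,"tz":0,"rx":0,"ry":0,"rz":0}]'
python3 -m crank '[{"tx":0,"ty":0,"tz":0,"rx":0,"ry":0,"rz":0},{"tx":0,"ty":0,"tz":0,"rx":0,"ry":0,"rz":0},{"tx":0,"ty":0,"tz":0,"rx":0,"ry":0,"rz":0},{"tx":0,"ty":0,"tz":0,"rx":0,"ry":0,"rz":0},{"tx":0,"ty":0,"tz":0,"rx":0,"ry":0,"rz":0},{"tx":0,"ty":0,"tz":0,"rx":0,"ry":0,"rz":0}]' 0 60
python3 -c "
from h import *
st()"
```

```text
time: 9.88
tool_pos: [0.6262, -0.0118, 0.1307]
tool_rot: [-3.138, -0.0, 1.728]
wrist_force: [0.1, 0.1, 0.8]
finger_gap: 0.6
grasp_force: 0.0
time: 10.62
tool_pos: [0.6319, -0.0112, 0.1343]
tool_rot: [3.134, 0.002, 1.73]
wrist_force: [12.8, 0.6, -6.6]
finger_gap: 0.093
grasp_force: 58.4
t 10.62 chest [-0.0108  0.003   0.1343] rot [3.134e+00 2.000e-03 1.730e+00] F [12.8  0.6 -6.6] gap 0.093 gf 58.4
```

```bash
python3 -m crank '[{"tx":0,"ty":0.06,"tz":-0.03,"rx":0,"ry":0,"rz":0},{"tx":0,"ty":0.02,"tz":-0.04,"rx":0,"ry":0,"rz":0},{"tx":0,"ty":0,"tz":0,"rx":0,"ry":0,"rz":0}]'|grep -E "pos|force"
python3 -m crank '[{"tx":0,"ty":0.02,"tz":-0.05,"rx":0,"ry":0,"rz":0},{"tx":0,"ty":0,"tz":0,"rx":0,"ry":0,"rz":0}]'|grep -E "pos|force"
python3 -c "
from h import *
st()"
```

```text
tool_pos: [0.6329, -0.011, 0.1368]
wrist_force: [-0.3, -1.4, -3.1]
grasp_force: 59.3
tool_pos: [0.633, -0.011, 0.1373]
wrist_force: [5.2, -3.5, -23.6]
grasp_force: 59.1
t 11.25 chest [-0.0097  0.003   0.1373] rot [-3.138e+00  1.000e-03  1.728e+00] F [  5.2  -3.5 -23.6] gap 0.085 gf 59.1
```

About 24 N without further rise after about 3 mm: the lid is caught. Lower it, let go, and go to the release.

```bash
python3 -m crank '[{"tx":0,"ty":-0.02,"tz":0.06,"rx":0,"ry":0,"rz":0},{"tx":0,"ty":-0.02,"tz":0.05,"rx":0,"ry":0,"rz":0},{"tx":0,"ty":0,"tz":0,"rx":0,"ry":0,"rz":0}]'|grep -E "pos|force"
python3 -m crank '[{"tx":0,"ty":0,"tz":0,"rx":0,"ry":0,"rz":0},{"tx":0,"ty":0,"tz":0,"rx":0,"ry":0,"rz":0},{"tx":0,"ty":0,"tz":0,"rx":0,"ry":0,"rz":0},{"tx":0,"ty":0,"tz":-0.6,"rx":0,"ry":0,"rz":0},{"tx":0,"ty":0,"tz":-0.6,"rx":0,"ry":0,"rz":0},{"tx":0,"ty":0,"tz":0,"rx":0,"ry":0,"rz":0}]' 60
python3 -c "
from h import *
st(); go([-.073,-.072,.2]); go([-.073,-.072,.076])"
```

```text
tool_pos: [0.6321, -0.0112, 0.1342]
wrist_force: [-4.4, -2.0, 3.8]
grasp_force: 61.8
time: 12.38
tool_pos: [0.6335, -0.0113, 0.208]
tool_rot: [3.137, 0.0, 1.729]
wrist_force: [-0.0, -0.4, -0.8]
finger_gap: 0.602
grasp_force: 0.0
t 12.38 chest [-0.0092  0.0027  0.208 ] rot [3.137 0.    1.729] F [-0.  -0.4 -0.8] gap 0.602 gf 0.0
to [-0.073, -0.072, 0.2] [ 0.582 -0.095  0.2  ] tool units [-1.24 -1.06  0.13]
to [-0.073, -0.072, 0.076] [ 0.582 -0.095  0.076] tool units [-1.24 -1.07  2.2 ]
```

```bash
python3 -m crank '[{"tx":-0.42,"ty":-0.36,"tz":0,"rx":0,"ry":0,"rz":0},{"tx":-0.42,"ty":-0.36,"tz":0,"rx":0,"ry":0,"rz":0},{"tx":-0.42,"ty":-0.36,"tz":0,"rx":0,"ry":0,"rz":0},{"tx":0,"ty":0,"tz":0,"rx":0,"ry":0,"rz":0},{"tx":0,"ty":0,"tz":0.5,"rx":0,"ry":0,"rz":0},{"tx":0,"ty":0,"tz":0,"rx":0,"ry":0,"rz":0}]' 0
python3 - <<'E'
from h import *
st(); go([-.073,-.072,.076])
im=viewer.capture("wrist"); c=cam("wrist"); im=im.copy()
for v in ([-.07,-.044,.087],[-.073,-.072,.065]):
    p=proj(c,O+RC@v)[0]; print(v,p.round(0)); cv2.circle(im,tuple(int(round(a)) for a in p),2,(0,255,0),-1)
h=cv2.cvtColor(im,cv2.COLOR_RGB2HSV);k=((h[...,0]<6)|(h[...,0]>174))&(h[...,1]>190)&(h[...,2]>90);k[350:]=0
ys,xs=np.nonzero(k);print(len(xs),xs.min(),xs.max(),ys.min(),ys.max())
cv2.imwrite("pics/w4.png",im[:,:,::-1])
E
```

```text
time: 13.12
tool_pos: [0.5787, -0.095, 0.1733]
tool_rot: [-3.138, -0.001, 1.729]
wrist_force: [-1.2, -0.3, -0.0]
finger_gap: -0.003
grasp_force: 0.0
t 13.12 chest [-0.0765 -0.0714  0.1733] rot [-3.138e+00 -1.000e-03  1.729e+00] F [-1.2 -0.3 -0. ] gap -0.003 gf 0.0
to [-0.073, -0.072, 0.076] [ 0.582 -0.095  0.076] tool units [-0.01  0.06  1.62]
[-0.07, -0.044, 0.087] [332. 211.]
[-0.073, -0.072, 0.065] [326. 245.]Traceback (most recent call last):
  File "<stdin>", line 7, in <module>
    return umr_minimum(a, axis, None, out, keepdims, initial, where)
ValueError: zero-size array to reduction operation minimum which has no identity
```

```bash
python3 - <<'E'
from h import *
im=viewer.capture("wrist"); c=cam("wrist"); im=im.copy()
for v in ([-.07,-.044,.087],[-.073,-.072,.065]):
    p=proj(c,O+RC@v)[0]; cv2.circle(im,tuple(int(round(a)) for a in p),2,(0,255,0),-1)
cv2.imwrite("pics/w4.png",im[:,:,::-1])
E
```

```text
(no output)
```

View pics/w4.png

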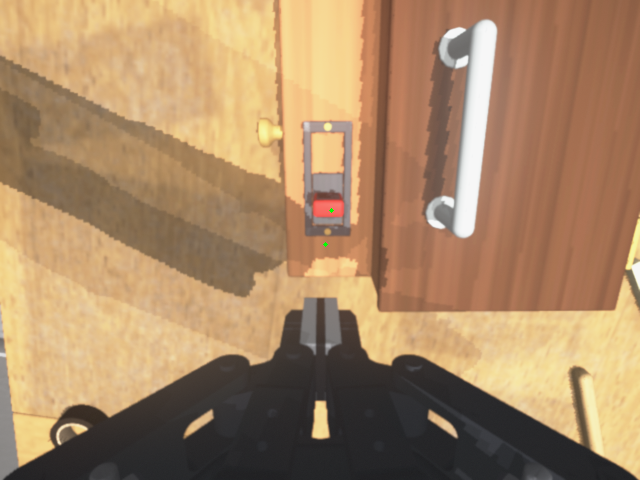

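The thumb top is at (328,208), within 3 px of the prediction, and the finger's landing spot at (326,245) is clear on its right. Descend and push.

```bash
python3 -m crank '[{"tx":-0.03,"ty":0.03,"tz":0.5,"rx":0,"ry":0,"rz":0},{"tx":0,"ty":0,"tz":0.5,"rx":0,"ry":0,"rz":0},{"tx":0,"ty":0,"tz":0.4,"rx":0,"ry":0,"rz":0},{"tx":0,"ty":0,"tz":0.2,"rx":0,"ry":0,"rz":0},{"tx":0,"ty":0,"tz":0,"rx":0,"ry":0,"rz":0}]'
python3 -c "
from h import *
st()"
python3 -m crank '[{"tx":0.1,"ty":0,"tz":0,"rx":0,"ry":0,"rz":0},{"tx":0.1,"ty":0,"tz":0,"rx":0,"ry":0,"rz":0},{"tx":0.08,"ty":0,"tz":0,"rx":0,"ry":0,"rz":0},{"tx":0.08,"ty":0,"tz":0,"rx":0,"ry":0,"rz":0}]'
python3 -c "
from h import *
st()"
```

```text
time: 13.85
tool_pos: [0.5821, -0.0973, 0.0793]
tool_rot: [-3.141, 0.0, 1.729]
wrist_force: [0.5, -0.8, -0.2]
finger_gap: -0.003
grasp_force: 0.0
t 13.85 chest [-0.0735 -0.0742  0.0793] rot [-3.141  0.     1.729] F [ 0.5 -0.8 -0.2] gap -0.003 gf 0.0
time: 14.35
tool_pos: [0.579, -0.0767, 0.0797]
tool_rot: [3.14, 0.002, 1.728]
wrist_force: [1.7, -4.6, 2.1]
finger_gap: -0.002
grasp_force: 2.4
t 14.35 chest [-0.0733 -0.0533  0.0797] rot [3.140e+00 2.000e-03 1.728e+00] F [ 1.7 -4.6  2.1] gap -0.002 gf 2.4
```

```bash
for i in 1 2; do python3 -m crank '[{"tx":0.07,"ty":0,"tz":0,"rx":0,"ry":0,"rz":0},{"tx":0.07,"ty":0,"tz":0,"rx":0,"ry":0,"rz":0},{"tx":0,"ty":0,"tz":0,"rx":0,"ry":0,"rz":0}]'|grep -E "force|gap" 
python3 -c "
from h import *
st()"; done
```

```text
wrist_force: [0.6, -2.9, 2.3]
finger_gap: -0.001
grasp_force: 1.4
t 14.72 chest [-0.0736 -0.0437  0.0792] rot [ 3.142 -0.     1.729] F [ 0.6 -2.9  2.3] gap -0.001 gf 1.4
wrist_force: [6.3, -16.5, -4.4]
finger_gap: 0.001
grasp_force: 8.5
t 15.1 chest [-0.0737 -0.0399  0.0793] rot [3.14  0.006 1.726] F [  6.3 -16.5  -4.4] gap 0.001 gf 8.5
```

End of travel reached (about 18 mm). Back off, rise, and return over the handle.

```bash
python3 -m crank '[{"tx":-0.15,"ty":0,"tz":0,"rx":0,"ry":0,"rz":0},{"tx":-0.25,"ty":0,"tz":0,"rx":0,"ry":0,"rz":0},{"tx":0,"ty":0,"tz":-0.7,"rx":0,"ry":0,"rz":0},{"tx":0,"ty":0,"tz":-0.7,"rx":0,"ry":0,"rz":0},{"tx":0,"ty":0,"tz":-0.7,"rx":0,"ry":0,"rz":0},{"tx":0.35,"ty":0.34,"tz":0,"rx":0,"ry":0,"rz":0},{"tx":0.35,"ty":0.34,"tz":0,"rx":0,"ry":0,"rz":0},{"tx":0.35,"ty":0.34,"tz":0,"rx":0,"ry":0,"rz":0},{"tx":0,"ty":0,"tz":0,"rx":0,"ry":0,"rz":0}]' 60
python3 - <<'E'
from h import *
st();go([-.0115,.002,.129])
im=viewer.capture("wrist")
cv2.imwrite("pics/w5.png",im[:,:,::-1])
E
```

```text
time: 16.23
tool_pos: [0.6308, -0.0075, 0.2032]
tool_rot: [-3.139, -0.001, 1.734]
wrist_force: [0.4, -0.5, -0.4]
finger_gap: 0.597
grasp_force: 0.0
t 16.23 chest [-0.0113  0.0068  0.2032] rot [-3.139e+00 -1.000e-03  1.734e+00] F [ 0.4 -0.5 -0.4] gap 0.597 gf 0.0
to [-0.0115, 0.002, 0.129] [ 0.631 -0.012  0.129] tool units [-0.08 -0.    1.24]
```

View pics/w5.png

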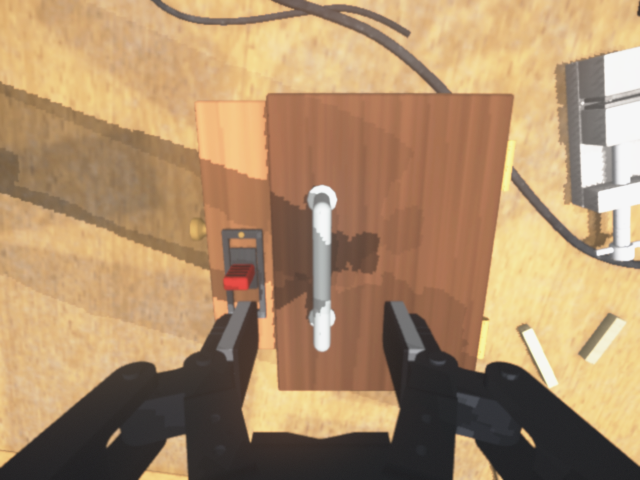

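The red slide now stands at (240,277), shifted left in its slot, and the bar at column 322 is centred. Grip and give a first lift.

```bash
python3 -m crank '[{"tx":-0.08,"ty":0,"tz":0.5,"rx":0,"ry":0,"rz":0},{"tx":0,"ty":0,"tz":0.5,"rx":0,"ry":0,"rz":0},{"tx":0,"ty":0,"tz":0.24,"rx":0,"ry":0,"rz":0},{"tx":0,"ty":0,"tz":0,"rx":0,"ry":0,"rz":0}]'|grep pos
python3 -m crank '[{"tx":0,"ty":0,"tz":0,"rx":0,"ry":0,"rz":0},{"tx":0,"ty":0,"tz":0,"rx":0,"ry":0,"rz":0},{"tx":0,"ty":0,"tz":0,"rx":0,"ry":0,"rz":0},{"tx":0,"ty":0,"tz":0,"rx":0,"ry":0,"rz":0},{"tx":0,"ty":0,"tz":0,"rx":0,"ry":0,"rz":0},{"tx":0,"ty":0,"tz":0,"rx":0,"ry":0,"rz":0}]' 0 60
python3 -c "
from h import *
st()"
python3 -m crank '[{"tx":0,"ty":0.02,"tz":-0.05,"rx":0,"ry":0,"rz":0},{"tx":0,"ty":0.02,"tz":-0.06,"rx":0,"ry":0,"rz":0},{"tx":0,"ty":0.02,"tz":-0.06,"rx":0,"ry":0,"rz":0},{"tx":0,"ty":0,"tz":0,"rx":0,"ry":0,"rz":0}]'
python3 -c "
from h import *
st()"
```

```text
tool_pos: [0.6302, -0.0164, 0.1299]
time: 17.52
tool_pos: [0.6328, -0.0158, 0.132]
tool_rot: [3.137, 0.001, 1.729]
wrist_force: [5.9, 0.2, -1.7]
finger_gap: 0.09
grasp_force: 58.5
t 17.52 chest [-0.0106 -0.0017  0.132 ] rot [3.137e+00 1.000e-03 1.729e+00] F [ 5.9  0.2 -1.7] gap 0.09 gf 58.5
time: 18.02
tool_pos: [0.6363, -0.0152, 0.1415]
tool_rot: [3.138, 0.001, 1.73]
wrist_force: [9.4, -0.0, -8.7]
finger_gap: 0.091
grasp_force: 58.3
t 18.02 chest [-0.007  -0.0016  0.1415] rot [3.138e+00 1.000e-03 1.730e+00] F [ 9.4 -0.  -8.7] gap 0.091 gf 58.3
```

It lifts past the earlier stop, so it is free. I work out the arc rows with a partial tilt of the tool.

```bash
python3 - <<'E'
import numpy as np
a=np.radians(19.3+np.arange(5,41,5)); t=np.radians(3.5*np.arange(8))
H=np.c_[-np.cos(a),np.sin(a)]*.1165
# tool tilt th: tool y=(cos,-sin) in chest (x,z), tool z=(-sin,-cos); TCP=bar+.005*toolz
Y=np.c_[np.cos(t),-np.sin(t)];Z=np.c_[-np.sin(t),-np.cos(t)]; P=H+.005*Z
for i in range(7):
    d=P[i+1]-P[i]; print("ty %.2f tz %.2f rx .44"%(d@Y[i]/.06,d@Z[i]/.06))
E
```

```text
ty 0.07 tz -0.15 rx .44
ty 0.08 tz -0.15 rx .44
ty 0.08 tz -0.15 rx .44
ty 0.08 tz -0.14 rx .44
ty 0.09 tz -0.14 rx .44
ty 0.09 tz -0.14 rx .44
ty 0.09 tz -0.14 rx .44
```

```bash
python3 -m crank '[{"tx":0,"ty":0.06,"tz":0,"rx":0,"ry":0,"rz":0},{"tx":0,"ty":0.07,"tz":-0.15,"rx":0.44,"ry":0,"rz":0},{"tx":0,"ty":0.08,"tz":-0.15,"rx":0.44,"ry":0,"rz":0},{"tx":0,"ty":0.08,"tz":-0.15,"rx":0.44,"ry":0,"rz":0},{"tx":0,"ty":0,"tz":0,"rx":0,"ry":0,"rz":0}]' | grep -E "force|rot"
python3 -c "
from h import *
st()"
python3 -m crank '[{"tx":0,"ty":0.08,"tz":-0.14,"rx":0.44,"ry":0,"rz":0},{"tx":0,"ty":0.09,"tz":-0.14,"rx":0.44,"ry":0,"rz":0},{"tx":0,"ty":0,"tz":0,"rx":0,"ry":0,"rz":0}]' | grep -E "force|rot"
python3 -c "
from h import *
st()"
```

```text
tool_rot: [-2.95, -0.001, 1.728]
wrist_force: [-14.2, 1.1, 6.5]
grasp_force: 59.8
t 18.65 chest [ 0.0081 -0.0016  0.1673] rot [-2.950e+00 -1.000e-03  1.728e+00] F [-14.2   1.1   6.5] gap 0.091 gf 59.8
tool_rot: [-2.827, -0.001, 1.728]
wrist_force: [-13.2, 2.4, 10.5]
grasp_force: 60.3
t 19.02 chest [ 0.0219 -0.0016  0.1825] rot [-2.827e+00 -1.000e-03  1.728e+00] F [-13.2   2.4  10.5] gap 0.087 gf 60.3
```

```bash
python3 -m crank '[{"tx":0,"ty":0.04,"tz":-0.14,"rx":0.44,"ry":0,"rz":0},{"tx":0,"ty":0.08,"tz":-0.14,"rx":0.44,"ry":0,"rz":0},{"tx":0,"ty":0,"tz":0,"rx":0,"ry":0,"rz":0},{"tx":0,"ty":0,"tz":0,"rx":0,"ry":0,"rz":0}]' | grep -E "force|rot"
python3 - <<'E'
from h import *
st()
s=manip.sense();T=Ro.from_euler("xyz",s["tool_rot"]).as_matrix()
for k in(.005,.008):
    b=RC.T@(s["tool_pos"]-k*T[:,2]-O)-[.1,0,.0985]; print(np.degrees(np.arctan2(b[2],-b[0]))-19.3,np.hypot(b[0],b[2]))
for n in("side","top"):
    im=viewer.capture(n); cv2.imwrite(f"pics/{n}9.png",im[:,:,::-1])
    for l in("oil_bottle","mug","pin_vial"):
        for q in viewer.outline_of(n,l)[:1]: print(n,l,round(q["score"],2),np.round(q["uv"]))
a=cv2.imread("pics/side9.png")[120:330,200:480]; b=cv2.imread("pics/top9.png")[150:330,160:400]
o=np.zeros((600,800,3),np.uint8); o[:300,:400]=cv2.resize(a,(400,300));o[:300,400:]=cv2.resize(b,(400,300))
o[300:,:400]=cv2.resize(cv2.imread("pics/side9.png")[190:310,220:380],(400,300))
cv2.imwrite("pics/v9.png",o)
E
```

```text
tool_rot: [-2.713, -0.0, 1.729]
wrist_force: [0.6, -0.6, -8.8]
grasp_force: 59.3
t 19.52 chest [ 0.0361 -0.0014  0.1939] rot [-2.713 -0.     1.729] F [ 0.6 -0.6 -8.8] gap 0.092 gf 59.3
38.94956770083505 0.11750950754355939
40.14972588096012 0.11919901593767468
side oil_bottle 0.95 [364. 348.]
side mug 0.74 [402. 382.]
top oil_bottle 0.52 [239. 276.]
top mug 0.56 [194. 290.]
```

View pics/v9.png

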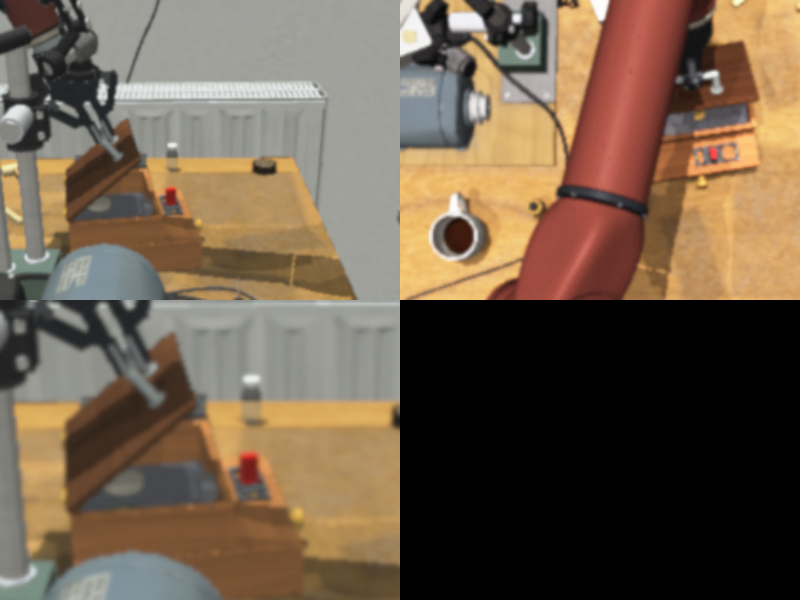

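The lid is held open at about 39–40° by the bar, the drawer is shut and the red slide is to the left. The bottle, mug and vial stand where they were. Handing in.

```bash
python3 -c "
from plant import ticket
print(ticket.finish_job())"
```

```text
the job is handed in; nothing more can be done
None
```

I pushed the drawer fully home, tugged the lid and found it caught, slid the red release left, and handed the job in with the gripper holding the lid at about 39–40°. The bottle, mug and vial were not disturbed, and about 20 s of the 64 s were used.

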